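Prime the bench hand pump until its indicator pin is out

TASK

Prime the small hand pump on the lab bench: push its grey mushroom plunger right down with the fingertips and let its spring bring it right back up, again and again, until the slim steel indicator pin beside it stands fully out of its collar. Work only by pushing the plunger; do not touch the pin itself and do not lift, knock over or shift the bottle, jar, beaker and wrench standing around. Finish clear of the pump with the plunger back up.

Things in the scene. Friction and masses are not known exactly. Their poses are not given: they have to be found in the camera images.
- pump: White hand pump screwed to the bench by a dark steel base plate 130 x 200 x 8 mm; its housing is 100 (x) x 180 (y) mm and its flat top lies 88 mm above the bench. Origin: centre of the base plate's underside, on the bench. In the pump's frame (z up) the plunger's axis is vertical at x 0, y -35 mm, the indicator pin's axis vertical at x 0, y +45 mm, 80 mm from it.
- cap_top (a point): Middle of the flat top of the plunger's grey mushroom cap (cap 46 mm across, 18 mm tall, flat top 38 mm across) on an 18 mm steel rod; moves with the plunger. Up, it is 136 mm above the bench; fully pressed, 114 mm.
- plunger (a joint): Plunger travel, m: 0 up, 0.022 at its bottom stop. Spring 5.5 N at the top, 11 N at the bottom, 4 N more while it lifts the pin; back up by itself in 0.3 s. A ratchet raises the pin on each down stroke: 9 mm a full stroke (the first 3 to 13), 3 to 5 strokes in all; extra strokes do no harm. Press past 0.020 and let it up to below 0.003 each time, or the ratchet may miss its tooth.
- pin (a joint): How far the indicator pin has risen, in m: it starts between 0 and 0.014 and stays where it is left; fully out is about 0.044 (stop at 0.046; the last tooth lifts it there from about 0.035). Its 16 mm head stands 6 mm above the collar at 0, and 50 mm above it when fully out.
- pin_tip (a point): Centre of the flat top of the indicator pin (10 mm steel rod with a 16 mm head, in an aluminium collar 26 mm across and 8 mm tall on the housing's top); 102 mm above the bench plus the pin's rise, so about 146 mm when fully out.
- pin_head: The visible indicator pin, not to be touched. Origin: on the pin's axis, 102 mm below its top.
- bottle: Bystander: clear solvent bottle with a blue cap, 66 mm across, 140 mm tall, standing beside the pump. Origin: centre of its underside.
- jar: Bystander: amber jar, 48 mm across, 70 mm tall, standing beside the pump. Origin: centre of its underside.
- beaker: Bystander: open glass beaker, 64 mm across, 75 mm tall. Origin: centre of its underside.
- wrench: Bystander: steel wrench 150 mm long lying flat on the far side of the pump. Origin: underside, at its middle; x along its length.

How it is judged:
On the way, in this order (a step that is already met when the one before it is completed fails the run):
1. the pin has been pumped two thirds out (30 mm) (value of joint pin above 0.03 m), for 0.1 s.
2. the pin is fully out (at least 41 mm of about 44) (value of joint pin above 0.041 m), for 0.2 s.
At the end, for the whole second after the job is handed in: The pin has risen at least 41 mm of its about 44, and the plunger is back up (within 3 mm of its top) and at rest (value of joint pin above 0.041 m and value of joint plunger below 0.003 m and velocity of joint plunger below 0.01 m/s); the robot touches nothing.
It fails at once if the robot touches the indicator pin (contact force between any of the fingers, the arm and pin_head above 0.5 N).
It fails at once if the bottle is lifted, knocked over or shifted by more than 15 mm (distance of bottle from where it was at the start of the episode above 0.015 m or angle between bottle's own z axis and vertical above 0.4 rad).
It fails at once if the jar is lifted, knocked over or shifted by more than 15 mm (distance of jar from where it was at the start of the episode above 0.015 m or angle between jar's own z axis and vertical above 0.4 rad).
It fails at once if the beaker is lifted, knocked over or shifted by more than 15 mm (distance of beaker from where it was at the start of the episode above 0.015 m or angle between beaker's own z axis and vertical above 0.4 rad).
It fails at once if the wrench is lifted, knocked over or shifted by more than 15 mm (distance of wrench from where it was at the start of the episode above 0.015 m).
It also fails if it takes over 48 s, if anything falls off the work surface, if the arm or the gripper's body presses on something with over 40 N, if the wrist force passes 120 N, or if a joint passes its speed limit or range.

ROBOT

A 6-joint arm with a two-finger parallel gripper is mounted at the origin on the work surface. World frame = base frame: x ahead of the robot, y to its left, z up, the work surface at z = 0. Lengths are in m, angles in rad, forces in N, time in s.
With the tool pointing down it reaches from about 0.425 to 0.95 m from the base axis. Payload 3.5 kg.
Tool frame: the origin (TCP) lies between the finger pads; the fingertips stand 17 mm ahead of it and the grasp point (between the pads) lies 2 mm behind it; z points along the fingers, y is the direction in which the jaws open and shut (so a half turn about z gives the same grasp; the last joint's range is limited). The gripper opens to 85 mm and grips with 20 to 120 N. Pads are 22 mm wide; open, the fingers measure 114 mm over their backs; the gripper's body (76 mm by 85 mm) begins 54 mm behind the grasp point. The pads swing forward as they close: fully open they stand 13 mm farther back than shut.
Start: joints at [1.117, 0.286, 1.577, -0, 1.279, -0.15], TCP at [0.202, 0.644, 0.248] pointing down, gripper open.
Joint ranges: [-2.77, 2.77], [-0.9, 2.22], [0.21, 2.48], [-1.53, 4.67], [0.24, 2.81], [-2.84, 2.84]. Speed limits (rad/s): [2.79, 2.79, 3.14, 3.14, 3.14, 3.14].

INTERFACE

Orientations are given as a unit quaternion [x, y, z, w].
In Python, from plant import ctrl gives the robot as it stands.
- The arm moves only by the tool carry_out, never from a script. Its argument "commands" is a list of rows, each an object with "delta_pos": the shift along the tool's x, y, z in m, a list of three; "delta_rot": the turn, a rotation vector about the tool's x, y, z in rad, a list of three; "claw": the opening in per cent of the stroke, from 0 (shut) to 100 (fully open). A call has 1 to 8 rows; each row is the pose to reach, as a shift and turn from the pose measured when the call began, along the tool's axes at that moment; what a row does not reach only later rows make up. A row lasts 1/12 s, in which the tool goes at most 41.7 mm and 7.16 degrees, less where a joint would pass 70% of its speed; a pose out of reach is approached as far as the arm can. A call with a gripper value outside its range is refused whole. The fingers move at their own pace and stop on an object; "force" is the grip in N (left out, the last holds). Time passes only in rows, so rows that repeat a pose let the fingers close. It gives the time, the measured TCP pose, the force and the opening at its end, in the units of the state.
- ctrl.get_state(): the state, without advancing time (a new reading comes with each control period).
- ctrl.read_camera(name): name is "scene" or "top" or "wrist"; returns (picture, depth): 384x512x3 uint8, red, green, blue; 384x512 float32, m along the optical axis (not along the pixel's ray), 0 where there is no reading.
- ctrl.camera_info(name): a dict with "fx", "fy", "cx", "cy" (pixels), "k1" (the pictures are not rectified: a ray, as slopes to the right and down, at radius r is drawn at 1 + k1 r^2 times it, then the intrinsics apply), "rvec" (rotation vector, rad) and "tvec" (3), from world to camera coordinates, as OpenCV has them; the wrist camera has in their place "mount" (4x4, takes a point from camera to tool coordinates, whose origin is the TCP and whose axes are the flange's). Camera axes: x right, y down, z forward; pixel columns grow to the right and rows downward; lengths in m; the calibration is good to about 2 mm. A picture is of the moment at which its call begins: read the wrist's pose just before it. camera_info takes no time and is no camera call.
- ctrl.sign_off(): hands the job in, once; it reports no verdict.
The state is a dict: "time": time; "qpos": joint angles; "dq": joint speeds; "joint_efforts": joint torques, N m; "eef_pos": TCP position; "tcp_rot": TCP orientation; "contact_force": force on the tool from outside, world axes, zero at the start; "wrist_torque": the same for the moment, N m; "opening": opening from 0.0 (shut) to 1.0 (fully open).
Only numpy, scipy, OpenCV 4.12 (cv2) and the standard library are available. Lean on these libraries where they do the work, as an engineer would, in place of code of your own. Each camera call takes 0.05 s, during which the arm holds its last target.

## Working session

There is one attempt and no reset: what is moved stays moved. The work goes in short steps, Python scripts to look and compute and a tool call to move; the robot and the scene stay as the last step left them, time stands still between calls to the robot, and variables do not carry over. Pictures are saved under pics/ and viewed, and the job is handed in when it is done.

Besides the shell and the picture viewer there is one more tool, called after "Call:" by a JSON object that holds its "api" and its "payload". carry_out: Moves the arm, as the interface text tells. Its arguments: {"type":"object","properties":{"commands":{"type":"array"},"force":{"type":"number"}},"required":["commands"]}

```bash
mkdir -p pics
cat > h.py <<'E'
import numpy as np, cv2
from scipy.spatial.transform import Rotation as R
from plant import ctrl
def look(n,f):
    s=ctrl.get_state(); im,d=ctrl.read_camera(n)
    cv2.imwrite(f'pics/{f}.png',cv2.cvtColor(im,cv2.COLOR_RGB2BGR)); np.savez(f'pics/{f}.npz',im=im,d=d,p=s['eef_pos'],q=s['tcp_rot'])
    return im,d,s
def ray(n,uv,s=None):
    c=ctrl.camera_info(n); K=np.array([[c['fx'],0,c['cx']],[0,c['fy'],c['cy']],[0,0,1]])
    p=cv2.undistortPoints(np.array(uv,float).reshape(-1,1,2),K,np.array([c['k1'],0,0,0,0.]))[:,0]
    p=np.c_[p,np.ones(len(p))]
    if n=='wrist':
        M=np.array(c['mount']); Rt=R.from_quat(s['tcp_rot']).as_matrix()
        return np.array(s['eef_pos'])+Rt@M[:3,3], p@(Rt@M[:3,:3]).T
    Rc=cv2.Rodrigues(np.array(c['rvec'],float))[0]
    return -Rc.T@np.array(c['tvec'],float).ravel(), p@Rc
def onz(n,uv,z,s=None):
    o,d=ray(n,uv,s); return o+d*((z-o[2])/d[:,2])[:,None]
def dep(n,uv,dm,s=None):
    o,d=ray(n,uv,s); return o+d*np.array([dm[int(round(v)),int(round(u))] for u,v in uv])[:,None]
E
python3 - <<'E'
from h import *
for n in('scene','top','wrist'): look(n,n+'1')
s=ctrl.get_state(); print(s)
E
```

```text
{'time': 0.15, 'qpos': array([ 1.11701007e+00,  2.86998788e-01,  1.57784610e+00,  5.46386726e-06,
        1.27860123e+00, -1.49993743e-01]), 'dq': array([-0.00126029, -0.00195966, -0.00495029,  0.00054485, -0.00244038,
       -0.00144557]), 'joint_efforts': array([ 7.28957693e-04, -4.06602931e+01, -2.93139964e+01, -8.61358626e-05,
        3.95215771e-03, -1.27379400e-05]), 'eef_pos': array([0.20167324, 0.64366346, 0.24723757]), 'tcp_rot': array([ 1.51313541e-01,  9.88485384e-01, -8.84043276e-04, -2.78037714e-04]), 'contact_force': array([ 0.6616984 , -0.37388853, -0.15395946]), 'wrist_torque': array([ 0.05921295,  0.02502508, -0.01889895]), 'opening': 1.000840448695683}
```

View pics/scene1.png

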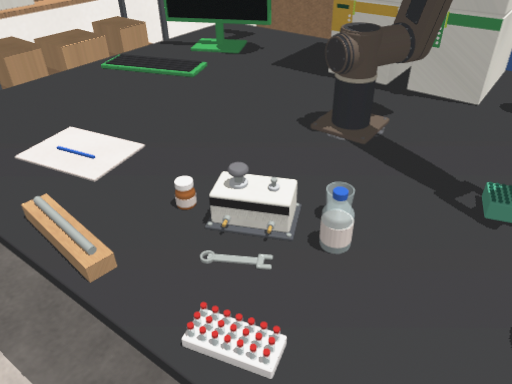

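View pics/top1.png

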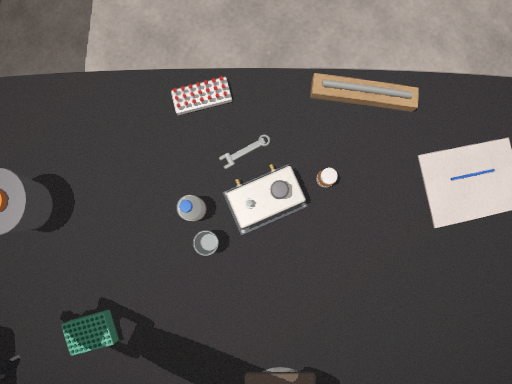

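View pics/wrist1.png

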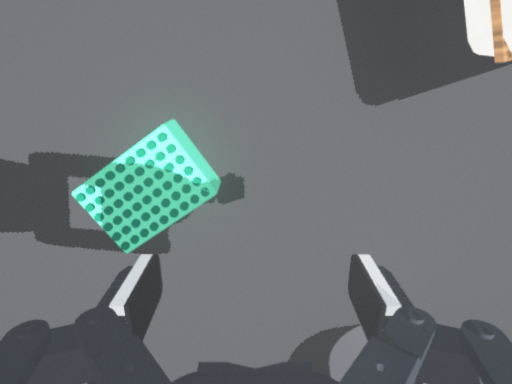

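The scene view has the plunger cap at about (238,170) and the pin at (274,183). The top view has them at (280,189) and (250,204). The jar is just beyond the plunger end at (327,177), and the bottle (191,208) and beaker (206,243) are off the pin end. I'll triangulate next.

Run:
```python
from h import *
T=np.load('pics/top1.npz');S=np.load('pics/scene1.npz')
# enlarged crops
cv2.imwrite('pics/topc.png',cv2.resize(cv2.cvtColor(T['im'][120:260,170:350],cv2.COLOR_RGB2BGR),None,fx=4,fy=4,interpolation=2))
cv2.imwrite('pics/scc.png',cv2.resize(cv2.cvtColor(S['im'][150:270,160:360],cv2.COLOR_RGB2BGR),None,fx=4,fy=4,interpolation=2))
o1,d1=ray('top',[(280,189),(250,204)]);o2,d2=ray('scene',[(238,167),(274,180)])
for a,b in zip(d1,d2):
    A=np.c_[a,-b];t=np.linalg.lstsq(A,o2-o1,rcond=None)[0];print(o1+a*t[0],o2+b*t[1])
print(o1,o2)
print('bydepth',dep('top',[(280,189),(250,204),(265,197),(327,177),(186,206),(209,242),(245,152)],T['d']).round(3))
c=ctrl.camera_info('wrist');print(c)
```

```text
[0.58221849 0.00677361 0.12962988] [0.58023025 0.00946684 0.12925646]
[0.54744772 0.07966539 0.10476545] [0.54613205 0.08162957 0.10471129]
[0.48405149 0.06360076 1.06218205] [1.18447414 0.52338027 0.61853717]
bydepth [[ 0.581  0.007  0.137]
 [ 0.547  0.08   0.113]
 [ 0.566  0.042  0.086]
 [ 0.62  -0.119  0.068]
 [ 0.54   0.233  0.139]
 [ 0.45   0.193 -0.   ]
 [ 0.698  0.096  0.006]]
{'fx': 331.98556301302676, 'fy': 331.98556301302676, 'cx': 254.7177837066155, 'cy': 187.94018982782757, 'k1': -0.019623388966583267, 'mount': array([[ 2.39391819e-04, -9.44277015e-01, -3.29151730e-01,
         8.49386402e-02],
       [ 9.99998526e-01, -3.33508045e-04,  1.68407272e-03,
        -1.26324821e-03],
       [-1.70000591e-03, -3.29151648e-01,  9.44275544e-01,
        -1.26482142e-01],
       [ 0.00000000e+00,  0.00000000e+00,  0.00000000e+00,
         1.00000000e+00]])}
```

View pics/topc.png

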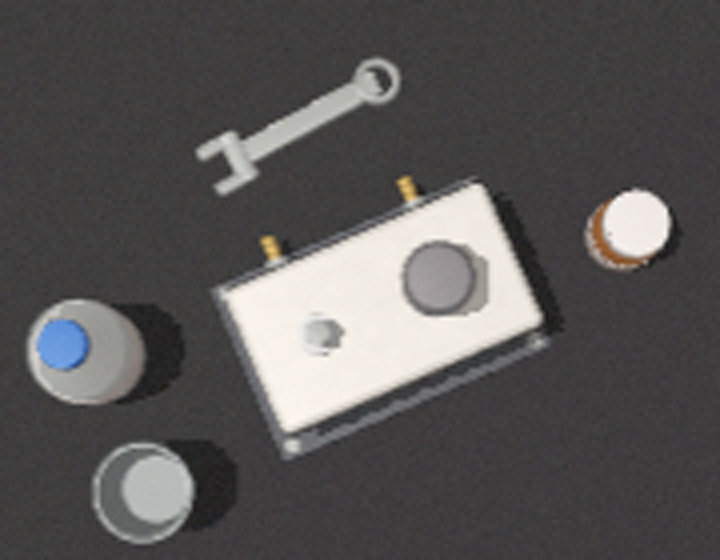

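View pics/scc.png

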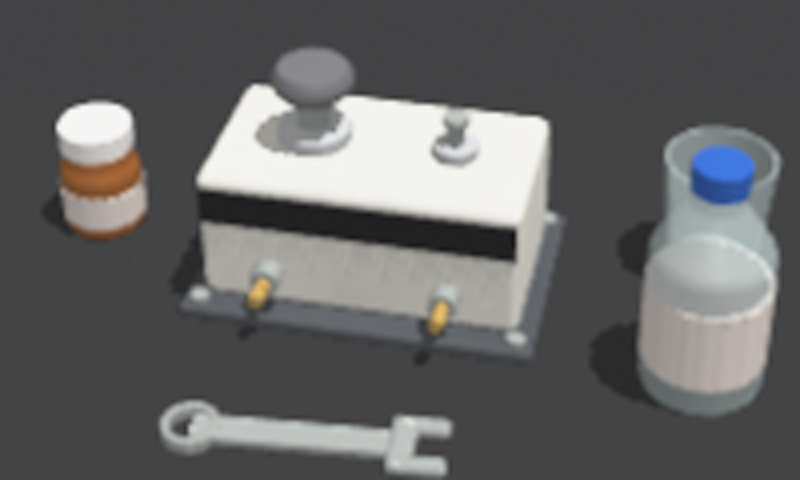

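Two views agree: the cap top is at about (0.581, 0.007), 0.130–0.137 high, and the pin at (0.547, 0.080). Their spacing is 80 mm, as given. I'll shut the jaws, turn them across the cap-to-pin line and travel over at the present height.

Call:
{"api": "carry_out", "payload": {"commands": [{"delta_pos": [-0.028, -0.025, 0], "delta_rot": [0, 0, 0.1], "claw": 0}, {"delta_pos": [-0.056, -0.05, 0], "delta_rot": [0, 0, 0.2], "claw": 0}, {"delta_pos": [-0.084, -0.075, 0], "delta_rot": [0, 0, 0.3], "claw": 0}, {"delta_pos": [-0.112, -0.1, 0], "delta_rot": [0, 0, 0.4], "claw": 0}, {"delta_pos": [-0.14, -0.125, 0], "delta_rot": [0, 0, 0.5], "claw": 0}, {"delta_pos": [-0.168, -0.15, 0], "delta_rot": [0, 0, 0.6], "claw": 0}, {"delta_pos": [-0.196, -0.175, 0], "delta_rot": [0, 0, 0.7], "claw": 0}, {"delta_pos": [-0.224, -0.2, 0], "delta_rot": [0, 0, 0.8], "claw": 0}], "force": 60}}

```text
time: 0.82
eef_pos: [0.3559, 0.3841, 0.2473]
tcp_rot: [0.526, 0.85, -0.001, 0.0]
contact_force: [0.8, 0.3, 0.1]
opening: 0.001
```

```bash
cat >> h.py <<'E'
def go(p,yang):
    s=ctrl.get_state(); Rt=R.from_quat(s['tcp_rot']).as_matrix()
    y=np.array([np.cos(yang),np.sin(yang),0]);z=np.array([0,0,-1.]);x=np.cross(y,z)
    print('t',s['time'],'pos',s['eef_pos'].round(4),'open',round(s['opening'],3),'F',s['contact_force'].round(2))
    print('dpos',(Rt.T@(np.array(p)-s['eef_pos'])).round(4),'drot',R.from_matrix(Rt.T@np.c_[x,y,z]).as_rotvec().round(4))
E
python3 -c "
from h import *
go([.581,.007,.22],0.436)"
```

```text
t 0.8167 pos [0.3559 0.3841 0.2473] open 0.001 F [0.78 0.3  0.12]
dpos [-0.4378  0.0333  0.0277] drot [-0.0017  0.0012  0.0264]
```

Call:
{"api": "carry_out", "payload": {"commands": [{"delta_pos": [-0.037, 0.003, 0], "delta_rot": [0, 0, 0.026], "claw": 0}, {"delta_pos": [-0.074, 0.006, 0], "delta_rot": [0, 0, 0.026], "claw": 0}, {"delta_pos": [-0.111, 0.008, 0], "delta_rot": [0, 0, 0.026], "claw": 0}, {"delta_pos": [-0.148, 0.011, 0], "delta_rot": [0, 0, 0.026], "claw": 0}, {"delta_pos": [-0.185, 0.014, 0], "delta_rot": [0, 0, 0.026], "claw": 0}, {"delta_pos": [-0.222, 0.017, 0], "delta_rot": [0, 0, 0.026], "claw": 0}, {"delta_pos": [-0.259, 0.02, 0], "delta_rot": [0, 0, 0.026], "claw": 0}, {"delta_pos": [-0.296, 0.022, 0], "delta_rot": [0, 0, 0.026], "claw": 0}]}}

```text
time: 1.48
eef_pos: [0.5082, 0.1272, 0.2475]
tcp_rot: [0.537, 0.843, -0.001, 0.0]
contact_force: [0.6, 0.5, 0.2]
opening: -0.002
```

```bash
python3 -c "
from h import *
go([.581,.007,.24],0.436)
look('wrist','w2')"
```

```text
t 1.4833 pos [0.5082 0.1272 0.2475] open -0.002 F [0.58 0.54 0.21]
dpos [-0.1397  0.0152  0.0076] drot [-0.0017  0.0012  0.0003]
```

View pics/w2.png

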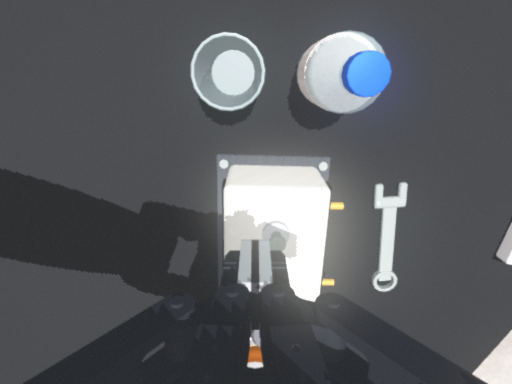

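The wrist view shows the pump square to the tool, with the pin partly behind the fingers at about (275,232). Bottle and beaker are well clear at the top. I'll go on to hover over the cap.

Call:
{"api": "carry_out", "payload": {"commands": [{"delta_pos": [-0.035, 0.004, 0], "delta_rot": [0, 0, 0], "claw": 0}, {"delta_pos": [-0.07, 0.008, 0], "delta_rot": [0, 0, 0], "claw": 0}, {"delta_pos": [-0.105, 0.011, 0], "delta_rot": [0, 0, 0], "claw": 0}, {"delta_pos": [-0.14, 0.015, 0], "delta_rot": [0, 0, 0], "claw": 0}, {"delta_pos": [-0.14, 0.015, 0.03], "delta_rot": [0, 0, 0], "claw": 0}, {"delta_pos": [-0.14, 0.015, 0.06], "delta_rot": [0, 0, 0], "claw": 0}, {"delta_pos": [-0.14, 0.015, 0.07], "delta_rot": [0, 0, 0], "claw": 0}, {"delta_pos": [-0.14, 0.015, 0.07], "delta_rot": [0, 0, 0], "claw": 0}]}}

```text
time: 2.2
eef_pos: [0.5808, 0.0014, 0.1742]
tcp_rot: [0.539, 0.842, -0.004, -0.002]
contact_force: [-0.8, -0.1, -0.8]
opening: -0.006
```

```bash
python3 -c "
from h import *
go([.581,.007,.153],0.436)
im,d,s=look('wrist','w3'); look('top','t3'); im=look('scene','s3')[0]
cv2.imwrite('pics/s3c.png',cv2.resize(cv2.cvtColor(im[90:270,160:360],cv2.COLOR_RGB2BGR),None,fx=3,fy=3,interpolation=2))"
```

```text
t 2.2 pos [0.5808 0.0014 0.1742] open -0.006 F [-0.76 -0.08 -0.78]
dpos [0.0051 0.0027 0.0212] drot [-0.0083  0.0015 -0.0041]
```

View pics/w3.png

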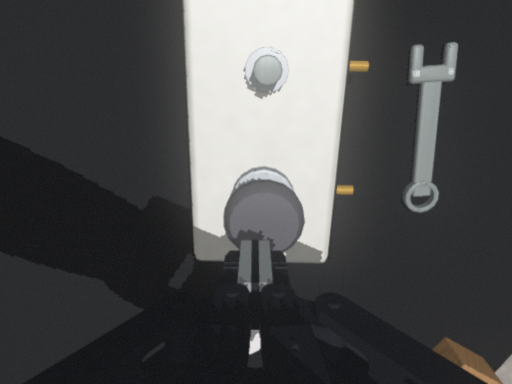

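View pics/s3c.png

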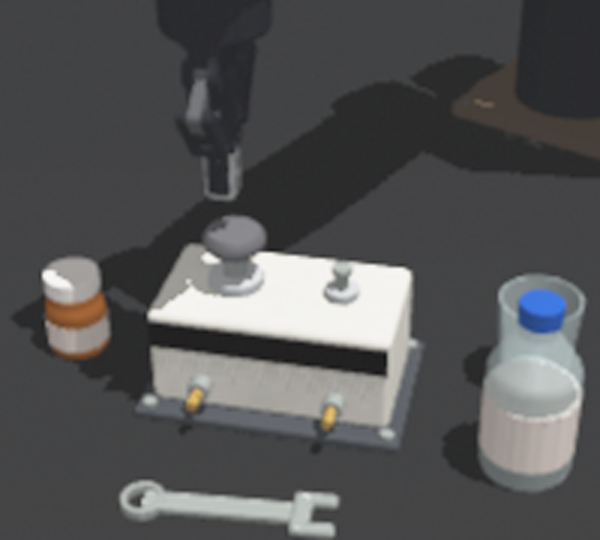

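The wrist view shows the cap centred at about (263,216) ahead of the shut fingertips, and the pin head at (267,69). I'll turn those pixels into positions.

```bash
python3 -c "
from h import *
w=np.load('pics/w3.npz');s=dict(eef_pos=w['p'],tcp_rot=w['q'])
print(dep('wrist',[(263,214),(267,69)],w['d'],s).round(4)); print(onz('wrist',[(263,215)],.136,s),onz('wrist',[(267,69)],.112,s))
im=w['im'].astype(int); d=w['d']
P=dep('wrist',[(u,v) for v in range(384) for u in range(512)],d,s).reshape(384,512,3)
m=(abs(P[...,2]-.137)<.004); m[:150]=0;m[242:]=0
m[:,:215]=0;m[:,312:]=0
v,u=np.nonzero(m);print(u.min(),u.max(),v.min(),v.max(),P[m].min(0),P[m].max(0),np.median(P[m],0))
go([.581,.007,.157],0.436)"
```

```text
[[0.5791 0.0135 0.1357]
 [0.5497 0.0816 0.1154]]
[[0.57928268 0.0131258  0.136     ]] [[0.54980576 0.08169058 0.112     ]]
225 302 184 241 [ 0.56051194 -0.00971466  0.13300111] [0.60319449 0.03094369 0.1381386 ] [0.57923372 0.01277966 0.13597937]
t 2.35 pos [0.5843 0.0013 0.1802] open 0.002 F [ 0.45 -0.17  1.02]
dpos [ 0.0067 -0.0006  0.0231] drot [ 0.0009  0.0078 -0.0031]
```

Call:
{"api": "carry_out", "payload": {"commands": [{"delta_pos": [0.0067, 0, 0.01], "delta_rot": [0, 0, 0], "claw": 0}, {"delta_pos": [0.0067, 0, 0.016], "delta_rot": [0, 0, 0], "claw": 0}, {"delta_pos": [0.0067, 0, 0.016], "delta_rot": [0, 0, 0], "claw": 0}, {"delta_pos": [0.0067, 0, 0.016], "delta_rot": [0, 0, 0], "claw": 0}]}}

```text
time: 2.68
eef_pos: [0.5813, 0.0077, 0.164]
tcp_rot: [0.538, 0.843, -0.002, 0.003]
contact_force: [-0.1, 0.1, 0.8]
opening: -0.001
```

```bash
python3 -c "
from h import *
go([.581,.008,.130],0.436)
im=look('wrist','w4')[0]
go([.581,.008,.130],0.436)
im=look('scene','s4')[0]
cv2.imwrite('pics/s4c.png',cv2.resize(cv2.cvtColor(im[90:270,160:360],cv2.COLOR_RGB2BGR),None,fx=3,fy=3,interpolation=2))
go([.581,.008,.130],0.436)"
```

```text
t 2.6833 pos [0.5813 0.0077 0.164 ] open -0.001 F [-0.13  0.09  0.8 ]
dpos [ 0.0006 -0.0001  0.034 ] drot [ 0.0005  0.0076 -0.0024]
t 2.7333 pos [0.5815 0.0075 0.1643] open 0.003 F [-0.72  0.24 -0.57]
dpos [ 0.001  -0.0003  0.0343] drot [ 0.001   0.0079 -0.0027]
t 2.7833 pos [0.5817 0.0074 0.1645] open 0.002 F [-0.03  0.36  0.19]
dpos [ 0.0011 -0.0004  0.0344] drot [ 0.0013  0.0081 -0.0029]
```

View pics/s4c.png

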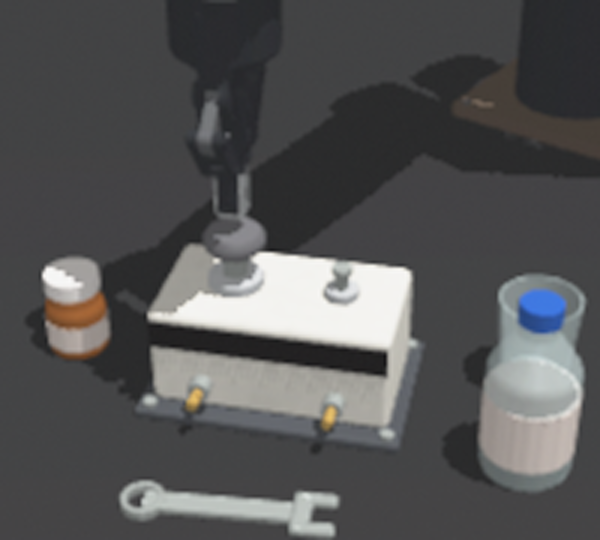

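View pics/w4.png

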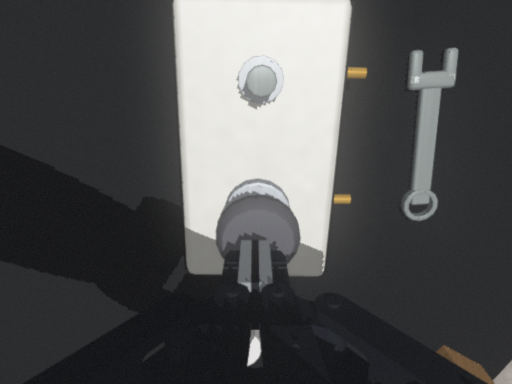

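The tips stand centred just above the cap (scene crop (232,210)). First press stroke: down gradually and hold at the bottom to read the force.

Call:
{"api": "carry_out", "payload": {"commands": [{"delta_pos": [0, 0, 0.008], "delta_rot": [0, 0, 0], "claw": 0}, {"delta_pos": [0, 0, 0.016], "delta_rot": [0, 0, 0], "claw": 0}, {"delta_pos": [0, 0, 0.024], "delta_rot": [0, 0, 0], "claw": 0}, {"delta_pos": [0, 0, 0.032], "delta_rot": [0, 0, 0], "claw": 0}, {"delta_pos": [0, 0, 0.034], "delta_rot": [0, 0, 0], "claw": 0}, {"delta_pos": [0, 0, 0.034], "delta_rot": [0, 0, 0], "claw": 0}, {"delta_pos": [0, 0, 0.034], "delta_rot": [0, 0, 0], "claw": 0}]}}

```text
time: 3.37
eef_pos: [0.583, 0.0071, 0.1327]
tcp_rot: [0.539, 0.842, -0.001, 0.005]
contact_force: [-3.2, 0.9, 11.7]
opening: 0.003
```

```bash
python3 -c "
from h import *
go([.581,.008,.130],0.436)
im=look('scene','s5')[0]
cv2.imwrite('pics/s5c.png',cv2.resize(cv2.cvtColor(im[90:270,160:360],cv2.COLOR_RGB2BGR),None,fx=3,fy=3,interpolation=2))
go([.581,.008,.130],0.436)"
```

```text
t 3.3667 pos [0.583  0.0071 0.1327] open 0.003 F [-3.23  0.92 11.69]
dpos [ 0.0017 -0.0014  0.0027] drot [ 0.003   0.0089 -0.003 ]
t 3.4167 pos [0.583  0.0071 0.1328] open -0.001 F [-2.46  1.39 11.77]
dpos [ 0.0017 -0.0014  0.0028] drot [ 0.0031  0.009  -0.003 ]
```

View pics/s5c.png

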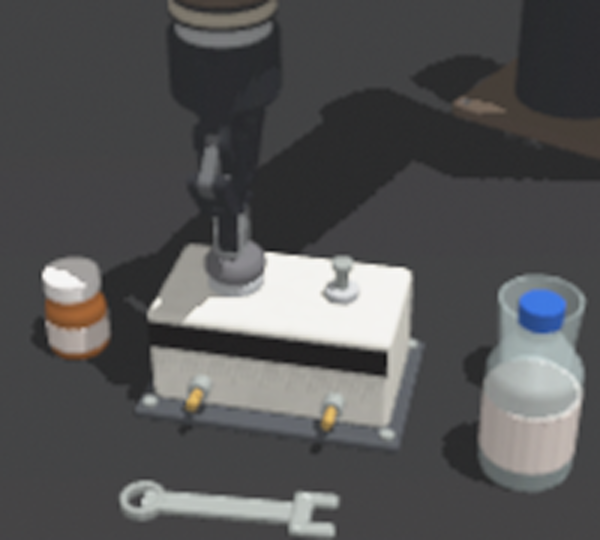

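The cap is nearly down and the pin has risen slightly (crop (343,262)). The force of 11.7 N shows the stop isn't reached yet, so I'll go a few mm further.

Call:
{"api": "carry_out", "payload": {"commands": [{"delta_pos": [-0.001, 0, 0.004], "delta_rot": [0, 0, 0], "claw": 0}, {"delta_pos": [-0.001, 0, 0.006], "delta_rot": [0, 0, 0], "claw": 0}, {"delta_pos": [-0.001, 0, 0.006], "delta_rot": [0, 0, 0], "claw": 0}]}}

```text
time: 3.67
eef_pos: [0.5834, 0.0069, 0.1307]
tcp_rot: [0.539, 0.842, -0.001, 0.003]
contact_force: [-10.0, 3.9, 21.1]
opening: -0.0
```

```bash
python3 -c "
from h import *
go([.581,.008,.130],0.436)
im,d,s=look('wrist','w6')
"
```

```text
t 3.6667 pos [0.5834 0.0069 0.1307] open -0.0 F [-10.03   3.93  21.11]
dpos [ 0.002  -0.0017  0.0007] drot [ 0.0012  0.006  -0.003 ]
```

View pics/w6.png

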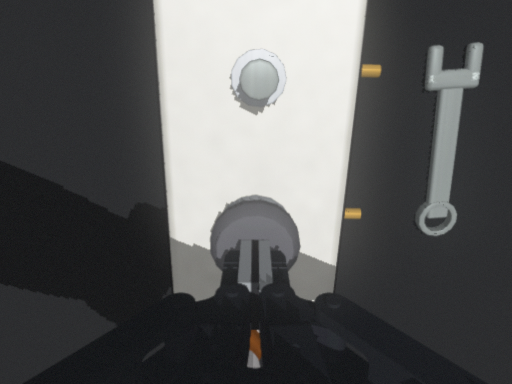

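The force climbs at z 0.1307, which is the bottom stop (expected 0.131). The pin at (258,78) is well away from the fingers. Releasing.

Call:
{"api": "carry_out", "payload": {"commands": [{"delta_pos": [0.001, -0.002, -0.01], "delta_rot": [0, 0, 0], "claw": 0}, {"delta_pos": [0.001, -0.002, -0.02], "delta_rot": [0, 0, 0], "claw": 0}, {"delta_pos": [0.001, -0.002, -0.03], "delta_rot": [0, 0, 0], "claw": 0}, {"delta_pos": [0.001, -0.002, -0.032], "delta_rot": [0, 0, 0], "claw": 0}, {"delta_pos": [0.001, -0.002, -0.032], "delta_rot": [0, 0, 0], "claw": 0}, {"delta_pos": [0.001, -0.002, -0.032], "delta_rot": [0, 0, 0], "claw": 0}, {"delta_pos": [0.001, -0.002, -0.032], "delta_rot": [0, 0, 0], "claw": 0}]}}

```text
time: 4.3
eef_pos: [0.5801, 0.0072, 0.1611]
tcp_rot: [0.539, 0.842, -0.002, 0.002]
contact_force: [0.2, -0.1, -0.9]
opening: 0.0
```

```bash
cat >> h.py <<'E'
def chk(k):
    go([.581,.008,.130],0.436)
    im=look('scene',f's{k}')[0]
    cv2.imwrite(f'pics/s{k}c.png',cv2.resize(cv2.cvtColor(im[90:270,160:360],cv2.COLOR_RGB2BGR),None,fx=3,fy=3,interpolation=2))
E
python3 -c "
from h import *
chk(7)
"
```

```text
t 4.3 pos [0.5801 0.0072 0.1611] open 0.0 F [ 0.25 -0.06 -0.9 ]
dpos [0.0005 0.0012 0.0311] drot [-0.001   0.0046 -0.0031]
```

View pics/s7c.png

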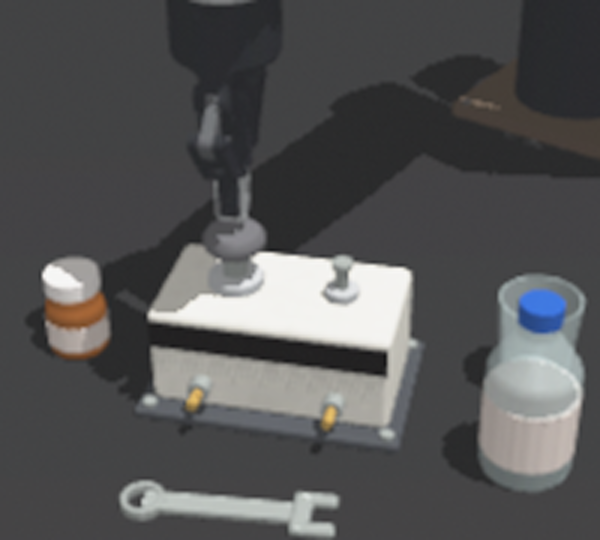

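The plunger is back up with about 8 mm of clearance, and the pin is a little higher. Stroke 2, full depth.

Call:
{"api": "carry_out", "payload": {"commands": [{"delta_pos": [0, 0.001, 0.009], "delta_rot": [0, 0, 0], "claw": 0}, {"delta_pos": [0, 0.001, 0.018], "delta_rot": [0, 0, 0], "claw": 0}, {"delta_pos": [0, 0.001, 0.027], "delta_rot": [0, 0, 0], "claw": 0}, {"delta_pos": [0, 0.001, 0.035], "delta_rot": [0, 0, 0], "claw": 0}, {"delta_pos": [0, 0.001, 0.038], "delta_rot": [0, 0, 0], "claw": 0}, {"delta_pos": [0, 0.001, 0.038], "delta_rot": [0, 0, 0], "claw": 0}, {"delta_pos": [0, 0.001, 0.038], "delta_rot": [0, 0, 0], "claw": 0}, {"delta_pos": [0, 0.001, 0.038], "delta_rot": [0, 0, 0], "claw": 0}]}}

```text
time: 5.02
eef_pos: [0.5825, 0.0074, 0.1306]
tcp_rot: [0.538, 0.843, -0.002, 0.002]
contact_force: [-13.8, 1.5, 33.8]
opening: -0.002
```

```bash
python3 -c "
from h import *
chk(8)"
```

```text
t 5.0167 pos [0.5825 0.0074 0.1306] open -0.002 F [-13.77   1.47  33.75]
dpos [ 0.0012 -0.0011  0.0006] drot [-0.0009  0.0053 -0.0022]
```

View pics/s8c.png

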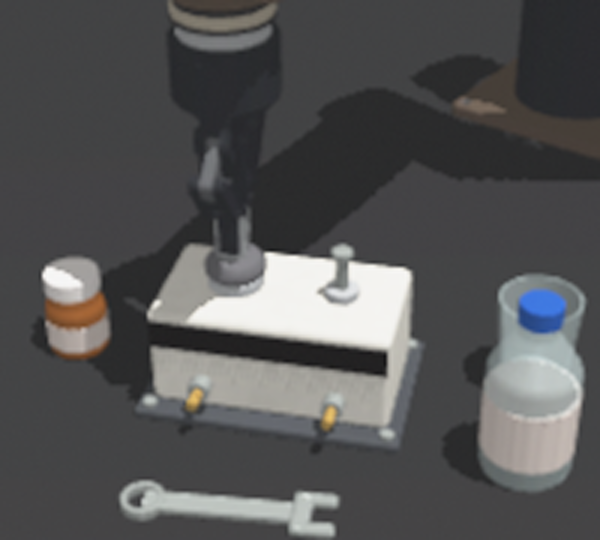

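The bottom was reached at z 0.1306 with a firm stop, and the pin head has risen to crop (343,251). Releasing.

Call:
{"api": "carry_out", "payload": {"commands": [{"delta_pos": [0.001, -0.001, -0.01], "delta_rot": [0, 0, 0], "claw": 0}, {"delta_pos": [0.001, -0.001, -0.02], "delta_rot": [0, 0, 0], "claw": 0}, {"delta_pos": [0.001, -0.001, -0.03], "delta_rot": [0, 0, 0], "claw": 0}, {"delta_pos": [0.001, -0.001, -0.032], "delta_rot": [0, 0, 0], "claw": 0}, {"delta_pos": [0.001, -0.001, -0.032], "delta_rot": [0, 0, 0], "claw": 0}, {"delta_pos": [0.001, -0.001, -0.032], "delta_rot": [0, 0, 0], "claw": 0}, {"delta_pos": [0.001, -0.001, -0.032], "delta_rot": [0, 0, 0], "claw": 0}]}}

```text
time: 5.65
eef_pos: [0.5802, 0.0082, 0.1607]
tcp_rot: [0.538, 0.843, -0.002, 0.001]
contact_force: [0.8, -0.1, -0.5]
opening: 0.003
```

```bash
python3 -c "
from h import *
go([.581,.008,.1265],0.436)"
```

```text
t 5.65 pos [0.5802 0.0082 0.1607] open 0.003 F [ 0.77 -0.11 -0.45]
dpos [-0.0004  0.0007  0.0342] drot [-0.0034  0.0036 -0.0022]
```

Stroke 3.

Call:
{"api": "carry_out", "payload": {"commands": [{"delta_pos": [0, 0, 0.009], "delta_rot": [0, 0, 0], "claw": 0}, {"delta_pos": [0, 0, 0.018], "delta_rot": [0, 0, 0], "claw": 0}, {"delta_pos": [0, 0, 0.027], "delta_rot": [0, 0, 0], "claw": 0}, {"delta_pos": [0, 0, 0.034], "delta_rot": [0, 0, 0], "claw": 0}, {"delta_pos": [0, 0, 0.037], "delta_rot": [0, 0, 0], "claw": 0}, {"delta_pos": [0, 0, 0.037], "delta_rot": [0, 0, 0], "claw": 0}, {"delta_pos": [0, 0, 0.037], "delta_rot": [0, 0, 0], "claw": 0}, {"delta_pos": [0, 0, 0.037], "delta_rot": [0, 0, 0], "claw": 0}]}}

```text
time: 6.32
eef_pos: [0.5816, 0.0081, 0.1306]
tcp_rot: [0.538, 0.843, -0.002, 0.001]
contact_force: [-12.5, 1.8, 32.7]
opening: -0.0
```

```bash
python3 -c "
from h import *
chk(9)"
```

```text
t 6.3167 pos [0.5816 0.0081 0.1306] open -0.0 F [-12.52   1.78  32.67]
dpos [ 0.0002 -0.0006  0.0006] drot [-0.003   0.0042 -0.0015]
```

View pics/s9c.png

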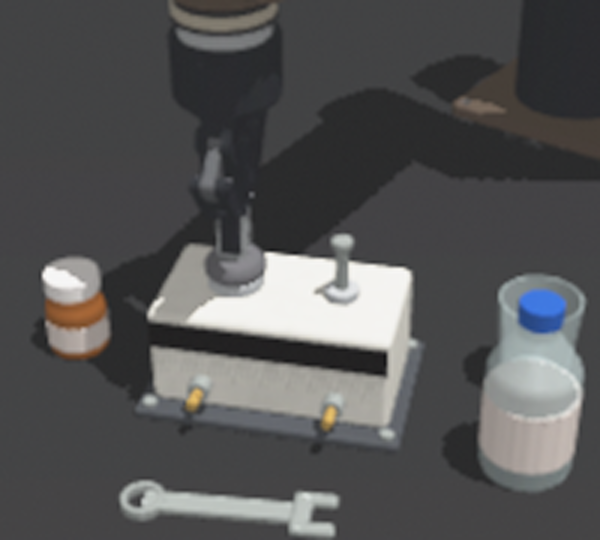

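The pin keeps rising with each stroke; its head is now at crop (343,241). Release, then stroke 4.

Call:
{"api": "carry_out", "payload": {"commands": [{"delta_pos": [0, -0.001, -0.01], "delta_rot": [0, 0, 0], "claw": 0}, {"delta_pos": [0, -0.001, -0.02], "delta_rot": [0, 0, 0], "claw": 0}, {"delta_pos": [0, -0.001, -0.03], "delta_rot": [0, 0, 0], "claw": 0}, {"delta_pos": [0, -0.001, -0.032], "delta_rot": [0, 0, 0], "claw": 0}, {"delta_pos": [0, -0.001, -0.032], "delta_rot": [0, 0, 0], "claw": 0}, {"delta_pos": [0, -0.001, -0.032], "delta_rot": [0, 0, 0], "claw": 0}, {"delta_pos": [0, -0.001, -0.032], "delta_rot": [0, 0, 0], "claw": 0}]}}

```text
time: 6.95
eef_pos: [0.5798, 0.0079, 0.1607]
tcp_rot: [0.538, 0.843, -0.003, -0.0]
contact_force: [-0.6, -0.5, 0.4]
opening: 0.001
```

```bash
python3 -c "
from h import *
go([.581,.008,.1265],0.436)"
```

```text
t 6.95 pos [0.5798 0.0079 0.1607] open 0.001 F [-0.65 -0.5   0.36]
dpos [-0.0003  0.0014  0.0342] drot [-0.0055  0.0025 -0.0016]
```

Call:
{"api": "carry_out", "payload": {"commands": [{"delta_pos": [0, 0.001, 0.009], "delta_rot": [0, 0, 0], "claw": 0}, {"delta_pos": [0, 0.001, 0.018], "delta_rot": [0, 0, 0], "claw": 0}, {"delta_pos": [0, 0.001, 0.027], "delta_rot": [0, 0, 0], "claw": 0}, {"delta_pos": [0, 0.001, 0.034], "delta_rot": [0, 0, 0], "claw": 0}, {"delta_pos": [0, 0.001, 0.037], "delta_rot": [0, 0, 0], "claw": 0}, {"delta_pos": [0, 0.001, 0.037], "delta_rot": [0, 0, 0], "claw": 0}, {"delta_pos": [0, 0.001, 0.037], "delta_rot": [0, 0, 0], "claw": 0}, {"delta_pos": [0, 0.001, 0.037], "delta_rot": [0, 0, 0], "claw": 0}]}}

```text
time: 7.62
eef_pos: [0.5819, 0.0081, 0.1306]
tcp_rot: [0.538, 0.843, -0.003, -0.0]
contact_force: [-13.1, 1.4, 31.7]
opening: 0.0
```

```bash
python3 -c "
from h import *
chk(10)"
```

```text
t 7.6167 pos [0.5819 0.0081 0.1306] open 0.0 F [-13.13   1.42  31.75]
dpos [ 0.0003 -0.0009  0.0006] drot [-0.0054  0.0032 -0.0009]
```

View pics/s10c.png

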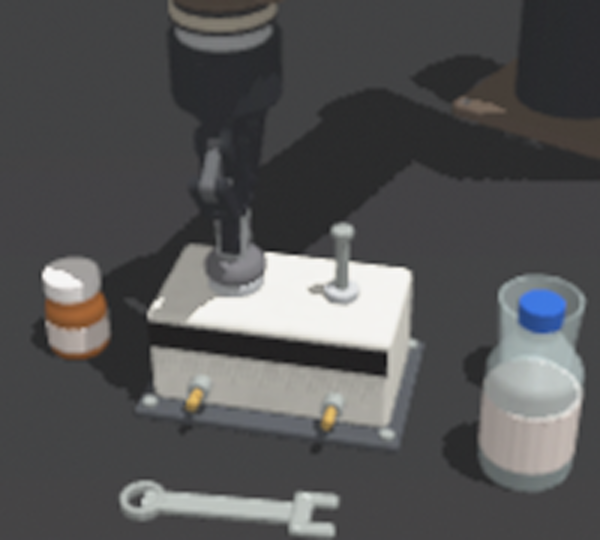

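The pin head is now at crop (343,230), about 35 mm by the pixel trend. Release and one more stroke.

Call:
{"api": "carry_out", "payload": {"commands": [{"delta_pos": [0, -0.001, -0.01], "delta_rot": [0, 0, 0], "claw": 0}, {"delta_pos": [0, -0.001, -0.02], "delta_rot": [0, 0, 0], "claw": 0}, {"delta_pos": [0, -0.001, -0.03], "delta_rot": [0, 0, 0], "claw": 0}, {"delta_pos": [0, -0.001, -0.032], "delta_rot": [0, 0, 0], "claw": 0}, {"delta_pos": [0, -0.001, -0.032], "delta_rot": [0, 0, 0], "claw": 0}, {"delta_pos": [0, -0.001, -0.032], "delta_rot": [0, 0, 0], "claw": 0}, {"delta_pos": [0, -0.001, -0.032], "delta_rot": [0, 0, 0], "claw": 0}]}}

```text
time: 8.25
eef_pos: [0.5802, 0.0079, 0.1607]
tcp_rot: [0.538, 0.843, -0.004, -0.001]
contact_force: [-0.6, -0.0, -0.7]
opening: -0.004
```

```bash
cat >> h.py <<'E'
def pinz(im,d):
    # highest scene-depth points within 10 mm of the pin axis
    g=[(u,v) for v in range(90,270) for u in range(160,360)]
    P=dep('scene',g,d); m=(np.hypot(P[:,0]-.548,P[:,1]-.081)<.014)&(P[:,2]>.09)&(P[:,2]<.17)
    print('pin top z',np.sort(P[m,2])[-6:].round(4),m.sum())
E
python3 -c "
from h import *
go([.581,.008,.1265],0.436)
im,d,s=look('wrist','w11'); print(dep('wrist',[(258,70),(258,65),(258,75),(258,80)],d,s))
for f in ('s3','s8','s9','s10'):
    a=np.load(f'pics/{f}.npz'); pinz(a['im'],a['d'])
"
```

```text
t 8.25 pos [0.5802 0.0079 0.1607] open -0.004 F [-0.55 -0.   -0.66]
dpos [-0.0002  0.001   0.0342] drot [-0.0079  0.0016 -0.001 ]
[[0.54477699 0.0852773  0.14608289]
 [0.54369891 0.08793975 0.09721866]
 [0.54558107 0.08355521 0.14701955]
 [0.54639723 0.08181747 0.1465976 ]]
pin top z [0.1138 0.1142 0.1144 0.1146 0.1147 0.1152] 89
pin top z [0.1282 0.1282 0.1283 0.1283 0.1284 0.1287] 113
pin top z [0.1363 0.1364 0.1367 0.1368 0.1369 0.1371] 130
pin top z [0.1461 0.1465 0.1467 0.1468 0.1473 0.1473] 150
```

View pics/w11.png

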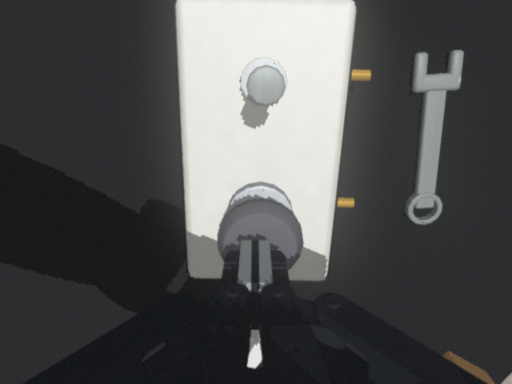

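Scene and wrist depth agree: the pin top is at 0.146–0.147, a rise of about 44 mm, so it is fully out. It was about 34 mm after stroke 3. The plunger is up, so I'll retreat straight up.

Call:
{"api": "carry_out", "payload": {"commands": [{"delta_pos": [0, 0, -0.02], "delta_rot": [0, 0, 0], "claw": 0}, {"delta_pos": [0, 0, -0.04], "delta_rot": [0, 0, 0], "claw": 0}, {"delta_pos": [0, 0, -0.06], "delta_rot": [0, 0, 0], "claw": 0}, {"delta_pos": [0, 0, -0.08], "delta_rot": [0, 0, 0], "claw": 0}, {"delta_pos": [0, 0, -0.1], "delta_rot": [0, 0, 0], "claw": 0}, {"delta_pos": [0, 0, -0.1], "delta_rot": [0, 0, 0], "claw": 0}, {"delta_pos": [0, 0, -0.1], "delta_rot": [0, 0, 0], "claw": 0}, {"delta_pos": [0, 0, -0.1], "delta_rot": [0, 0, 0], "claw": 0}]}}

```text
time: 8.97
eef_pos: [0.5802, 0.0084, 0.259]
tcp_rot: [0.538, 0.843, -0.004, -0.003]
contact_force: [0.3, 0.7, -1.1]
opening: 0.002
```

```bash
python3 -c "
from h import *
chk(12)
a=np.load('pics/s12.npz'); pinz(a['im'],a['d'])
g=[(u,v) for v in range(90,270) for u in range(160,300)]
P=dep('scene',g,a['d']); m=(np.hypot(P[:,0]-.581,P[:,1]-.008)<.02)&(P[:,2]<.16);print('cap',np.sort(P[m,2])[-6:])
"
```

```text
t 8.9667 pos [0.5802 0.0084 0.259 ] open 0.002 F [ 0.26  0.69 -1.13]
dpos [-0.0007  0.0018  0.129 ] drot [-0.0099  0.0002 -0.0011]
pin top z [0.1452 0.1455 0.1455 0.1456 0.146  0.1463] 152
cap [0.13597602 0.13610649 0.13638118 0.13646622 0.1365828  0.1365967 ]
```

View pics/s12c.png

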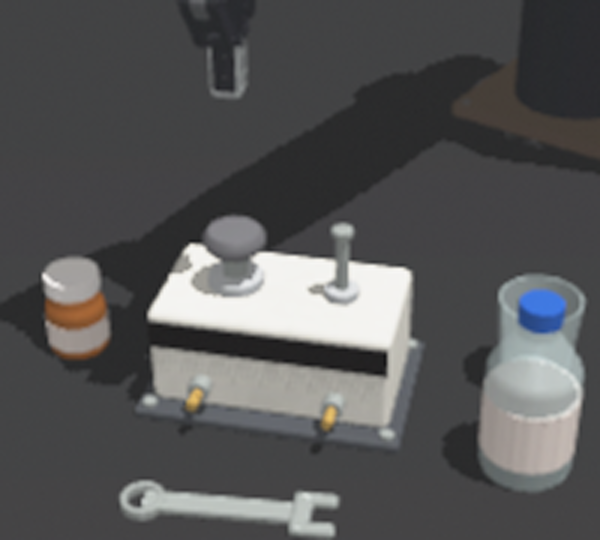

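The cap top is at 0.1365 (up), the pin top at 0.146 (fully out), the arm is clear and the bystanders look unmoved. Handing in.

```bash
python3 -c "
from h import *
ctrl.sign_off(); print(ctrl.get_state()['time'])"
```

```text
the job is handed in; nothing more can be done
the job is handed in; nothing more can be done
```

I pumped the plunger four times with the jaws shut, and the indicator pin is now fully out. Each stroke went down to the bottom stop (TCP z about 0.1306, up to about 34 N) and was let fully back up.

**Last checks:**
- **Pin:** its top is at 0.146 m, a rise of about 44 mm. The scene and wrist depth readings agree, and it stood at about 34 mm after stroke 3.
- **Plunger:** the cap top is at 0.1365 m, so it is back up.
- **Arm:** the fingertips are more than 100 mm above the cap, with no contact.
- **Bystanders:** the bottle, jar, beaker and wrench look unmoved in the scene pictures; I did not measure their positions again.
- **Time:** the clock stood at about 9 s at the last check before handing in.

**What disagreed:** the first wrist estimate of the cap centre, partly hidden by the fingers, was about 5 mm off the top view. I settled it using the 80 mm spacing to the pin. The first press stopped about 2 mm short of the bottom, so I pushed on to the stop before releasing.

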